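# Put the setup gauges back in their foam tray

## Task

Put the four aluminium setup gauges (the short bar, the L-shaped square, the T-shaped gauge and the small round collar) back into the foam tray, each lying flat on the bottom of the pocket cut to its shape. The longer bar and the larger collar fit no pocket and belong to another set: leave them where they lie.

Things in the scene. Friction and masses are not known exactly. Their poses are not given: they have to be found in the camera images.
- bar: Short setup bar, 24 x 80 x 32 mm (x, y, z). Bare aluminium, 32 mm high, with flat vertical sides, 0.1 to 0.26 kg, lies flat and loose on the table. Origin: underside, z up. Origin in the middle of the bar; y along its length. The shorter of the two straight bars.
- square: L-shaped corner square, 70 x 70 mm outside, both legs 24 mm wide. Bare aluminium, 32 mm high, with flat vertical sides, 0.1 to 0.26 kg, lies flat and loose on the table. Origin: underside, z up. Origin at the centre of the 70 x 70 mm outline (not in the metal): one leg spans x -35 to -11, y -35 to +35 mm, the other y -35 to -11, x -35 to +35 mm.
- tee: T-shaped gauge, 70 x 76 mm outside. Bare aluminium, 32 mm high, with flat vertical sides, 0.1 to 0.26 kg, lies flat and loose on the table. Origin: underside, z up. Origin at the centre of the outline: the crossbar spans x +11 to +35, y -38 to +38 mm, the stem x -35 to +11, y -12 to +12 mm.
- collar: Round collar, diameter 50 mm, with a dark round bore marking in its top (the bore is not open). Bare aluminium, 32 mm high, with flat vertical sides, 0.1 to 0.26 kg, lies flat and loose on the table. Origin: underside, z up. Origin on its axis. The smaller of the two round ones.
- long_bar: Look-alike that does not belong: straight bar 24 x 110 x 32 mm, like the short bar but longer. Bare aluminium, 32 mm high, with flat vertical sides, 0.1 to 0.26 kg, lies flat and loose on the table. Origin: underside, z up. Origin in the middle; y along its length. Stays where it lies.
- big_collar: Look-alike that does not belong: round collar of diameter 70 mm, 32 mm high, like the other but larger; 0.17 to 0.35 kg. Bare aluminium. Origin on its axis at the underside. Stays where it lies.
- foam_bar: Foam with a straight rectangular pocket for the short bar. Rigid block 110x110x20 mm, fixed in a plywood tray (rim 24 mm high) with the other three, two by two. Origin: centre of its underside, 6 mm above the table; pocket floor 8 mm, top 20 mm above the origin; z up. Pocket 34 x 90 mm (x, y) centred on the origin; the bar fits either way round.
- foam_square: Foam with an L-shaped pocket for the corner square. Rigid block 110x110x20 mm, fixed in a plywood tray (rim 24 mm high) with the other three, two by two. Origin: centre of its underside, 6 mm above the table; pocket floor 8 mm, top 20 mm above the origin; z up. Pocket: the square's outline plus 5 mm all round, in the same frame (seated, origins coincide in plan and x axes agree).
- foam_tee: Foam with a T-shaped pocket for the tee. Rigid block 110x110x20 mm, fixed in a plywood tray (rim 24 mm high) with the other three, two by two. Origin: centre of its underside, 6 mm above the table; pocket floor 8 mm, top 20 mm above the origin; z up. Pocket: the tee's outline plus 5 mm all round, in the same frame (seated, origins coincide in plan and x axes agree).
- foam_round: Foam with a round pocket for the small collar. Rigid block 110x110x20 mm, fixed in a plywood tray (rim 24 mm high) with the other three, two by two. Origin: centre of its underside, 6 mm above the table; pocket floor 8 mm, top 20 mm above the origin; z up. Pocket of diameter 60 mm centred on the origin.
Things that resemble listed ones, but are neither listed nor needed, are in the scene too. What is shaped like the square but turquoise is not meant.

How it is judged:
By the outcome, as a careful person would: the job done as asked, in the order asked, and still so for the second after the job is handed in, with the robot touching nothing.
It also fails if it takes over 109 s, if anything falls off the work surface, if the arm or the gripper's body presses on something with over 40 N, if the wrist force passes 120 N, or if a joint passes its speed limit or range.

## Robot

A 6-joint arm with a two-finger parallel gripper is mounted at the origin on the work surface; the furniture and walls round the work are solid. World frame = base frame: x ahead of the robot, y to its left, z up, the work surface at z = 0. Lengths are in m, angles in degrees, forces in N, time in s.
With the tool pointing down it reaches from about 0.3 to 0.75 m from the base axis. Payload 8.5 kg.
Tool frame: the origin (TCP) lies between the finger pads; the fingertips stand env.finger_overhang ahead of it and the grasp point (between the pads) lies 2 mm behind it (env.finger_overhang is the distance from the TCP to the fingertips, in m); z points along the fingers, y is the line along which they close (so a half turn about z gives the same grasp; the last joint's range is limited). The gripper opens to 85 mm and grips with 20 to 120 N. Pads are 22 mm wide; open, the fingers measure 114 mm over their backs; the gripper's body (76 mm by 85 mm) begins 54 mm behind the grasp point. The pads swing forward as they close: fully open they stand 13 mm farther back than shut.
Start: joints at [62.493, 21.807, 74.336, -0, 83.858, -12.336], TCP at [0.144, 0.531, 0.248] pointing down, gripper open.
Joint ranges: [-178.18, 178.18], [-50.72, 133.34], [12.68, 142.11], [-81.47, 261.47], [9.98, 163.14], [-165.26, 165.26]. Speed limits (degrees/s): [136.94, 136.94, 180, 180, 180, 180].

## Interface

Orientations are given as a 3x3 rotation matrix whose columns are the frame's x, y, z axes.
In Python, from rig import env gives the robot as it stands. The module is installed in compiled form; this text tells all that it offers.
- The arm moves only by the tool jog_arm, never from a script. Its arguments are lists of equal length, an entry for each row: "hand": the finger opening in m, from 0 to 0.0854; "travel": the shift along the world's x, y, z in m, a list of three; "yaw": the turn about the world's z in rad. A call has exactly 5 rows; each row shifts and turns the commanded pose from where the row before left it; what a row does not reach is not made up. A row lasts 1/8 s, in which the tool goes at most 62.5 mm and 10.7 degrees, less where a joint would pass 70% of its speed; a pose out of reach is approached as far as the arm can. A call is refused whole if a number of a shift passes 0.0625 or a number of a turn 0.188, either way. A call with a gripper value outside its range is refused whole. The fingers move at their own pace and stop on an object; "grip_force" is the grip in N (left out, the last holds). Time passes only in rows, so rows that do not move let the fingers close, or fill a call up. It gives the time, the measured TCP pose, the force, the opening and the grip force at its end, in the units of the state.
- env.observe(): the state, without advancing time (a new reading comes with each control period).
- env.get_image(name): name is "side" or "top"; returns the picture (400x640x3 uint8, red, green, blue); there is no depth.
- env.calibration(name): a dict with "fx", "fy", "cx", "cy" (pixels), "position" and "rotation" of the camera in the world. Camera axes: x right, y down, z forward; pixel columns grow to the right and rows downward; lengths in m; the calibration is good to about 2 mm. A picture is of the moment at which its call begins. calibration takes no time and is no camera call.
- env.close_job(): hands the job in; it is judged then, once.
The state is a dict: "time_s": time; "q": joint angles; "qvel": joint speeds; "joint_efforts": joint torques, N m; "position": TCP position; "tool_rot": TCP orientation; "ft_force": force on the tool from outside, world axes, zero at the start; "wrist_torque": the same for the moment, N m; "grip_width": finger opening in m; "gripper_force": force on a finger pad.
Only numpy, scipy, OpenCV 4.12 (cv2) and the standard library are available. Lean on these libraries where they do the work, as an engineer would, in place of code of your own. Each camera call takes 0.05 s, during which the arm holds its last target. There are 200 camera calls.

## Working session

There is one attempt and no reset: what is moved stays moved. The work goes in short steps, Python scripts to look and compute and a tool call to move; the robot and the scene stay as the last step left them, time stands still between calls to the robot, and variables do not carry over. Pictures are saved under pics/ and viewed, at most 14 in all, crops included, and the job is handed in when it is done.

Besides the shell and the picture viewer there is one more tool, called as name(argument=value, ...), one argument or row to a line, values as JSON. jog_arm: Moves the arm, as the interface text tells. Its arguments: {"type":"object","properties":{"hand":{"type":"array"},"travel":{"type":"array"},"yaw":{"type":"array"},"grip_force":{"type":"number"}},"required":["hand","travel","yaw"]}

```bash
mkdir -p pics; python3 - <<'E'
from rig import env
import cv2
for n in("top","side"):
    cv2.imwrite(f"pics/{n}0.png",env.get_image(n)[:,:,::-1]); c=env.calibration(n); print(n,c)
s=env.observe();print(s["position"],s["tool_rot"],s["time_s"],s["grip_width"],env.finger_overhang)
E
```

```text
top {'fx': 366.884284490295, 'fy': 366.884284490295, 'cx': 319.06799844937143, 'cy': 204.90626590804547, 'position': array([ 0.31916554, -0.03769791,  1.05592028]), 'rotation': array([[ 0.02479473, -0.9752487 ,  0.21971617],
       [-0.99969173, -0.02447185,  0.00419156],
       [ 0.00128905, -0.21975236, -0.97555484]])}
side {'fx': 424.974528918245, 'fy': 424.974528918245, 'cx': 319.3353217213889, 'cy': 200.12824522840515, 'position': array([ 0.04058923, -0.9738582 ,  0.93171869]), 'rotation': array([[ 0.90045469, -0.26245898,  0.34683806],
       [-0.43455968, -0.57663592,  0.69184456],
       [ 0.01841846, -0.77369652, -0.63328861]])}
[0.14381934 0.53062161 0.24778088] [[-9.65155003e-01  2.61678162e-01 -5.99842131e-04]
 [ 2.61678698e-01  9.65154376e-01 -1.13564566e-03]
 [ 2.81766590e-04 -1.25303999e-03 -9.99999175e-01]] 0.1 0.08501885554571638 0.017
```

View pics/top0.png

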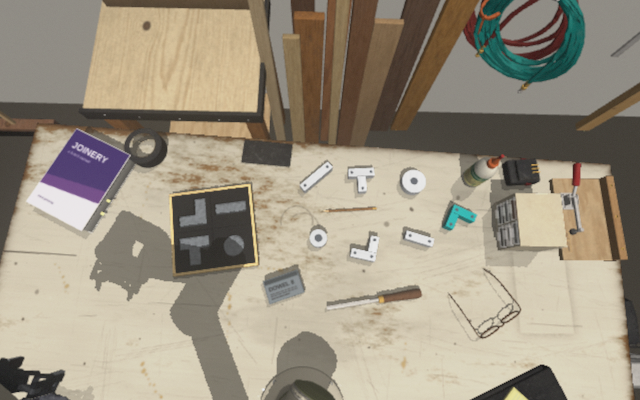

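View pics/side0.png

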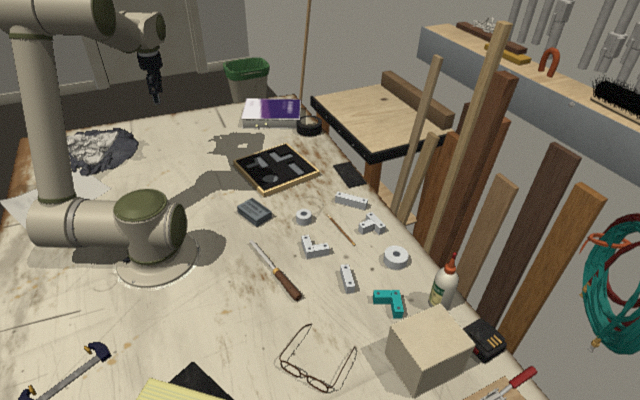

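Top view candidates:
- Bars: (317,176) is long, (418,238) is short.
- Rounds: (413,181) is large, (318,238) is small.
- L shapes: (365,249) is aluminium, (460,215) is turquoise and not meant.
- Tee: (361,178).
- Pockets: L (193,213), bar (230,208), tee (195,248), round (233,245).

Next, close crops to check this.

```bash
python3 - <<'E'
import cv2,numpy as np
im=cv2.imread("pics/top0.png")
a=cv2.resize(im[155:270,295:440],None,fx=4,fy=4,interpolation=cv2.INTER_CUBIC)
b=cv2.resize(im[180:280,165:265],None,fx=5,fy=5,interpolation=cv2.INTER_CUBIC)
b=np.clip(b.astype(float)*1.8,0,255).astype('uint8')
cv2.imwrite("pics/ca.png",a);cv2.imwrite("pics/cb.png",b)
E
```

```text
(no output)
```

View pics/ca.png

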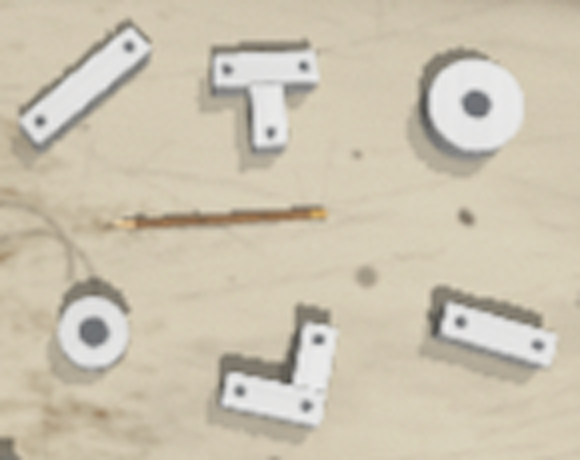

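View pics/cb.png

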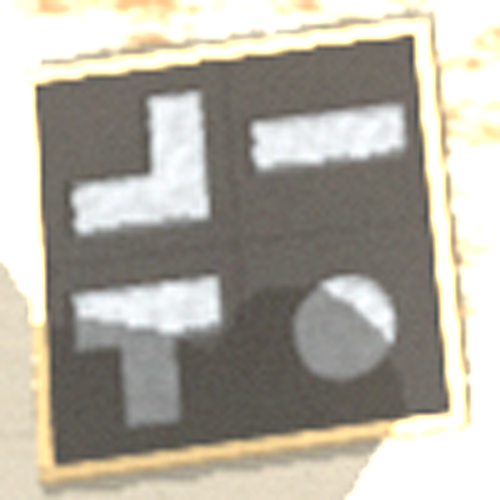

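Crops confirm: the short bar is at (418,238), the small collar at (318,238), the aluminium L at (365,249) and the tee at (361,178). All four pockets are empty. Next I fit poses with projected outlines.

```bash
cat > h.py <<'E'
import cv2,numpy as np
from scipy.optimize import minimize
S={'bar':[(-12,-40),(12,-40),(12,40),(-12,40)],
'long_bar':[(-12,-55),(12,-55),(12,55),(-12,55)],
'square':[(-35,-35),(35,-35),(35,-11),(-11,-11),(-11,35),(-35,35)],
'tee':[(11,-38),(35,-38),(35,38),(11,38),(11,12),(-35,12),(-35,-12),(11,-12)],
'collar':[(25*np.cos(t),25*np.sin(t)) for t in np.linspace(0,6.28,60)],
'big_collar':[(35*np.cos(t),35*np.sin(t)) for t in np.linspace(0,6.28,60)],
'tray':[(-110,-110),(110,-110),(110,110),(-110,110)]}
S={k:np.array(v)/1000. for k,v in S.items()}
def proj(c,P):
    p=(np.asarray(P)-c['position'])@c['rotation']
    return p[:,:2]/p[:,2:]*[c['fx'],c['fy']]+[c['cx'],c['cy']]
def unproj(c,u,v,z):
    d=c['rotation']@[(u-c['cx'])/c['fx'],(v-c['cy'])/c['fy'],1]
    return c['position']+d*(z-c['position'][2])/d[2]
def place(poly,x,y,a,z):
    C,s=np.cos(a),np.sin(a)
    return np.c_[poly@[[C,s],[-s,C]]+[x,y],np.full(len(poly),z)]
def fit(mask,c,poly,z,uv,yaws,box=45):
    u0,v0=int(uv[0])-box,int(uv[1])-box
    m=mask[v0:v0+2*box,u0:u0+2*box].astype(float)
    x0=unproj(c,*uv,z)
    def cost(p):
        q=(proj(c,place(poly,p[0]/100,p[1]/100,p[2],z))-[u0-.5,v0-.5])*8-.5
        r=np.zeros((16*box,16*box),np.uint8)
        cv2.fillPoly(r,[np.round(q*16).astype(np.int32)],255,shift=4)
        return ((cv2.resize(r,(2*box,2*box),interpolation=cv2.INTER_AREA)/255.-m)**2).sum()
    best=None
    for a in yaws:
        s=np.array([x0[0]*100,x0[1]*100,a])
        for _ in range(2):
            r=minimize(cost,s,method='Nelder-Mead',options=dict(initial_simplex=s+np.array([[0,0,0],[1,0,0],[0,1,0],[0,0,.3]])))
            s=r.x
        if best is None or r.fun<best.fun:best=r
    return best.x[0]/100,best.x[1]/100,best.x[2],best.fun
def topmask(im,z=None): # bgr -> soft white mask
    f=im.astype(float); sat=f.max(2)-f.min(2)
    return np.clip((f[:,:,0]-185)/45,0,1)
E
python3 - <<'E'
from h import *
from rig import env
im=cv2.imread("pics/top0.png");c=env.calibration("top")
for u,v in[(418,238),(418,250),(317,176),(340,200),(370,255)]:print(u,v,im[v,u])
Y=np.arange(8)*np.pi/4
out=im.copy();W=topmask(im);res={}
cv2.imwrite('pics/m.png',(W*255).astype('uint8'))
for n,uv in dict(bar=(418,238),square=(365,249),tee=(361,178),collar=(318,238),long_bar=(317,176),big_collar=(413,181)).items():
    M=np.zeros_like(W); cv2.circle(M,uv,24,1,-1)
    r=fit(W*M,c,S[n],.032,uv,[0] if 'coll' in n else Y);res[n]=r
    print(n,np.round(r[:2],4),round(np.degrees(r[2]),1),round(r[3],2))
g=im.max(2).astype(float)
d=(im[:,:,2]<110).astype(np.uint8)
M=np.zeros_like(W);M[184:276,170:258]=1
dk=((im[:,:,2].astype(int)-im[:,:,0]<25)&(im[:,:,2]<120))*M
r=fit(dk,c,S['tray'],.026,(214,229),[.0,.1,-.1],60);res['tray']=r
print('tray',np.round(r[:2],4),np.degrees(r[2]),r[3])
s=6
out=cv2.resize(im,None,fx=s,fy=s,interpolation=cv2.INTER_CUBIC)
def dr(P,col):
    cv2.polylines(out,[np.round((proj(c,P)+.5)*s-.5).astype(int)],True,col,1)
for n,r in res.items(): dr(place(S[n],*r[:3],.026 if n=='tray' else .032),(0,0,255))
cv2.imwrite('pics/o1.png',cv2.resize(out[155*s:270*s,295*s:440*s],(800,634)))
t=out[180*s:280*s,165*s:265*s]
cv2.imwrite('pics/o2.png',np.clip(t*1.8,0,255).astype('uint8'))
E
```

```text
418 238 [227 228 227]
418 250 [175 197 207]
317 176 [226 227 228]
340 200 [178 200 210]
370 255 [189 189 190]
bar [ 0.4616 -0.3175] -15.5 39.17
square [ 0.4349 -0.1637] -10.8 54.77
tee [ 0.6298 -0.1555] 4.3 54.26
collar [ 0.4557 -0.0325] 0.6 77.82
long_bar [ 0.637  -0.0214] 43.2 43.76
big_collar [ 0.6292 -0.307 ] 21.0 63.84
tray [0.4751 0.268 ] 9.218356602848075 1013.6455670895809
```

View pics/o1.png

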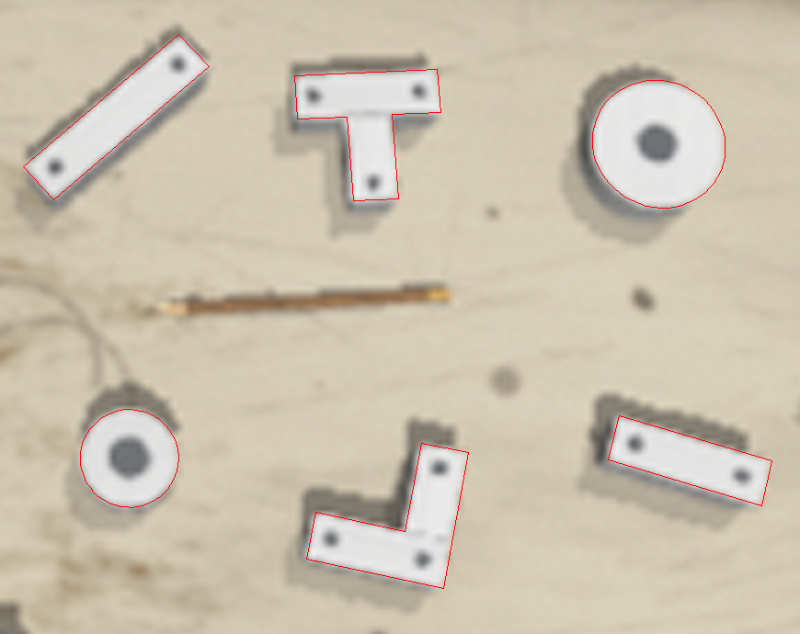

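View pics/o2.png

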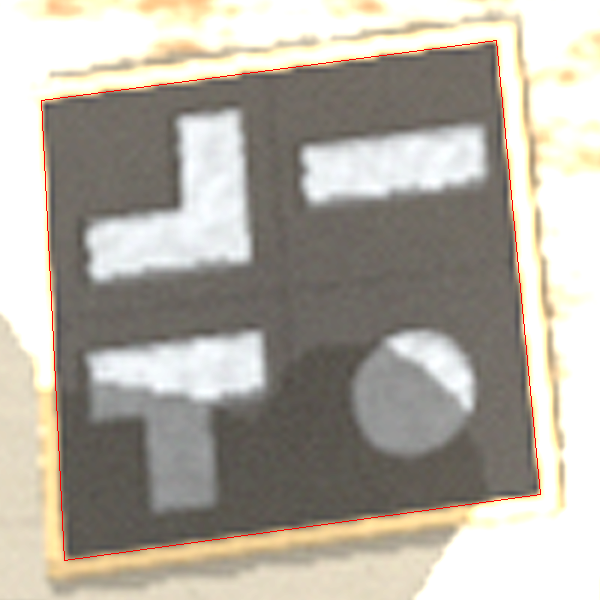

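The outlines match all six pieces well, and the tray outline matches the foam edge. Next I check the pockets derived from the tray fit.

```bash
cat > pk.py <<'E'
from h import *
def off(poly):  # outline +5 mm
    sc=10;m=np.zeros((1300,1300),np.uint8)
    cv2.fillPoly(m,[np.round(poly*1e4+650).astype(int)],1)
    m=cv2.dilate(m,np.ones((101,101),np.uint8))
    k=max(cv2.findContours(m,0,cv2.CHAIN_APPROX_NONE)[0],key=len)[:,0]
    return (cv2.approxPolyDP(k,1.5,True)[:,0]-650)/1e4
P={n:off(S[n]) for n in('bar','square','tee')}; P['collar']=S['collar']*1.2
T=(0.4751,0.268,np.radians(9.218))
B=dict(square=(55,55),bar=(55,-55),tee=(-55,55),collar=(-55,-55))
def centre(n,T=T):
    return place(np.array([B[n]])/1000.,*T,0)[0,:2]
E
python3 - <<'E'
from pk import *
from rig import env
im=cv2.imread("pics/top0.png");c=env.calibration("top");g=im.mean(2)
s=6
out=np.clip(cv2.resize(im,None,fx=s,fy=s,interpolation=cv2.INTER_CUBIC)*1.8,0,255).astype('uint8')
for n in B:
    x,y=centre(n);print(n,np.round([x,y],4),P[n].shape)
    for z,col in((.014,(0,0,255)),(.026,(0,255,0))):
        cv2.polylines(out,[np.round((proj(c,place(P[n],x,y,T[2],z))+.5)*s-.5).astype(int)],True,col,1)
    # refine
    u,v=np.round(proj(c,[[x,y,.014]])[0]).astype(int);u0,v0=u-24,v-24
    k=cv2.cvtColor(im,6)[v0:v0+48,u0:u0+48].astype(float)
    lo,hi=(58,66) if n in('tee','collar') else (65,120)
    m=np.clip((k-lo)/(hi-lo),0,1)
    def msk(p):
        R=[]
        for z in(.014,.026):
            q=(proj(c,place(P[n],x+p[0]/1000,y+p[1]/1000,p[2]/50,z))-[u0-.5,v0-.5])*8-.5
            r=np.zeros((384,384),np.uint8);cv2.fillPoly(r,[np.round(q*16).astype(np.int32)],255,shift=4);R.append(r)
        return cv2.resize(cv2.bitwise_and(*R),(48,48),interpolation=cv2.INTER_AREA)/255.
    w=msk([0,0,T[2]*50]);w=cv2.dilate((w>.1).astype(np.uint8),np.ones((7,7)))
    s0=np.array([0,0,T[2]*50])
    r=minimize(lambda p:(((msk(p)-m)*w)**2).sum(),s0,method='Nelder-Mead',options=dict(initial_simplex=s0+np.array([[0,0,0],[4,0,0],[0,4,0],[0,0,4]])))
    print('  refine dx,dy mm',np.round(r.x[:2],1),'yaw',np.round(np.degrees(r.x[2]/50),1),r.fun)
cv2.imwrite('pics/o3.png',out[180*s:280*s,165*s:265*s])
E
```

```text
square [0.5206 0.3311] (6, 2)
  refine dx,dy mm [2.  0.5] yaw 8.9 12.325016633780397
bar [0.5382 0.2225] (4, 2)
  refine dx,dy mm [1.6 0.3] yaw 9.3 17.49745291861681
tee [0.412  0.3135] (8, 2)
  refine dx,dy mm [1.4 0.7] yaw 8.6 22.24541810841984
collar [0.4296 0.2049] (60, 2)
  refine dx,dy mm [1.5 0. ] yaw 12.4 32.468917003075745
```

View pics/o3.png

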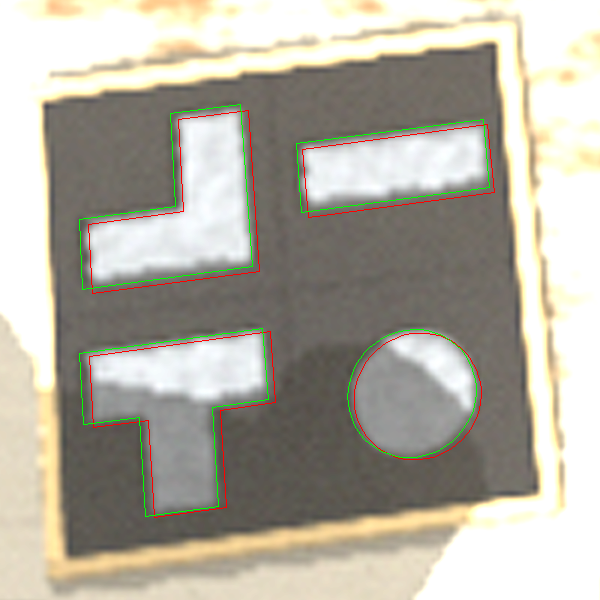

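Pocket overlays sit within 2 mm of the image. Refined centres in m, all with yaw 9°: square (0.522,0.3315), bar (0.540,0.223), tee (0.4135,0.314), round (0.431,0.205). The collar goes first.

jog_arm(
  hand=[0.075,0.075,0.075,0.075,0.075],
  travel=[
    [0.022,-0.04,-0.01],
    [0.022,-0.04,-0.01],
    [0.022,-0.04,-0.01],
    [0.022,-0.04,-0.01],
    [0.022,-0.04,-0.01],
  ],
  yaw=[0,0,0,0,0],
  grip_force=60,
)

```text
time_s: 0.72
position: [0.2543, 0.3294, 0.1979]
tool_rot: [[-0.965, 0.261, -0.0], [0.261, 0.965, -0.0], [0.0, -0.0, -1.0]]
ft_force: [0.6, 0.5, -0.0]
grip_width: 0.0749
gripper_force: 0.0
```

jog_arm(
  hand=[0.075,0.075,0.075,0.075,0.075],
  travel=[
    [0.022,-0.04,-0.01],
    [0.022,-0.04,-0.01],
    [0.022,-0.04,-0.01],
    [0.022,-0.04,-0.01],
    [0.022,-0.04,-0.01],
  ],
  yaw=[0,0,0,0,0],
)

```text
time_s: 1.35
position: [0.3644, 0.1294, 0.148]
tool_rot: [[-0.965, 0.262, -0.0], [0.262, 0.965, 0.0], [0.0, 0.0, -1.0]]
ft_force: [0.2, 0.2, -0.5]
grip_width: 0.0749
gripper_force: 0.0
```

jog_arm(
  hand=[0.075,0.075,0.075,0.075,0.075],
  travel=[
    [0.023,-0.04,-0.01],
    [0.023,-0.04,-0.01],
    [0.023,-0.04,-0.01],
    [0.023,-0.043,0],
    [0,0,0],
  ],
  yaw=[0,0,0,0,0],
)

```text
time_s: 1.98
position: [0.4572, -0.0347, 0.1179]
tool_rot: [[-0.964, 0.265, 0.0], [0.265, 0.964, -0.0], [-0.001, -0.0, -1.0]]
ft_force: [-0.5, 0.7, -0.1]
grip_width: 0.0749
gripper_force: 0.0
```

jog_arm(
  hand=[0.075,0.075,0.075,0.075,0.075],
  travel=[
    [-0.0015,0.002,-0.03],
    [0,0,-0.03],
    [0,0,-0.024],
    [0,0,0],
    [0,0,0],
  ],
  yaw=[0,0,0,0,0],
)

```text
time_s: 2.6
position: [0.4546, -0.0299, 0.0351]
tool_rot: [[-0.965, 0.261, 0.001], [0.261, 0.965, -0.0], [-0.001, -0.0, -1.0]]
ft_force: [-0.4, -0.3, 0.4]
grip_width: 0.0751
gripper_force: 0.0
```

jog_arm(
  hand=[0.03,0.03,0.03,0.03,0.03],
  travel=[
    [0,0,0],
    [0,0,0],
    [0,0,0],
    [0,0,0],
    [0,0,0],
  ],
  yaw=[0,0,0,0,0],
)

```text
time_s: 3.22
position: [0.4548, -0.0302, 0.0356]
tool_rot: [[-0.965, 0.262, 0.002], [0.262, 0.965, -0.001], [-0.002, -0.0, -1.0]]
ft_force: [-1.6, 1.1, 11.8]
grip_width: 0.0477
gripper_force: 59.7
```

jog_arm(
  hand=[0.03,0.03,0.03,0.03,0.03],
  travel=[
    [0,0,0.02],
    [0,0,0.03],
    [0,0.02,0.035],
    [-0.004,0.035,0],
    [-0.004,0.035,0],
  ],
  yaw=[0,0,0,0,0],
)

```text
time_s: 3.85
position: [0.4463, 0.0607, 0.1201]
tool_rot: [[-0.965, 0.262, 0.002], [0.262, 0.965, -0.0], [-0.002, 0.0, -1.0]]
ft_force: [0.4, -0.4, -1.2]
grip_width: 0.0474
gripper_force: 62.5
```

jog_arm(
  hand=[0.03,0.03,0.03,0.03,0.03],
  travel=[
    [-0.004,0.04,0],
    [-0.004,0.04,0],
    [-0.004,0.04,0],
    [-0.004,0.025,0],
    [0,0,0],
  ],
  yaw=[0,0,0,0,0],
)

```text
time_s: 4.47
position: [0.4299, 0.206, 0.1196]
tool_rot: [[-0.966, 0.259, 0.0], [0.259, 0.966, 0.0], [-0.0, 0.0, -1.0]]
ft_force: [-0.2, 0.1, -1.2]
grip_width: 0.0475
gripper_force: 62.5
```

jog_arm(
  hand=[0.03,0.03,0.03,0.03,0.03],
  travel=[
    [0.001,-0.001,-0.02],
    [0,0,-0.02],
    [0,0,-0.015],
    [0,0,-0.01],
    [0,0,0],
  ],
  yaw=[0,0,0,0,0],
)

```text
time_s: 5.1
position: [0.4314, 0.2033, 0.0541]
tool_rot: [[-0.965, 0.262, -0.001], [0.262, 0.965, -0.0], [0.001, -0.0, -1.0]]
ft_force: [0.7, -0.4, -0.3]
grip_width: 0.0473
gripper_force: 62.5
```

```bash
python3 - <<'E'
from rig import env
import cv2,numpy as np
a=env.get_image("top");b=env.get_image("side")
a=cv2.resize(a[175:285,160:270],None,fx=4,fy=4,interpolation=2);b=cv2.resize(b[130:205,220:330],(645,440),interpolation=2)
o=cv2.resize(np.hstack([a,b]),(800,323))
cv2.imwrite("pics/p1.png",np.clip(o[:,:,::-1]*1.4,0,255))
E
```

```text
[ WARN:0@1.565] global loadsave.cpp:1063 imwrite_ Unsupported depth image for selected encoder is fallbacked to CV_8U.
```

View pics/p1.png

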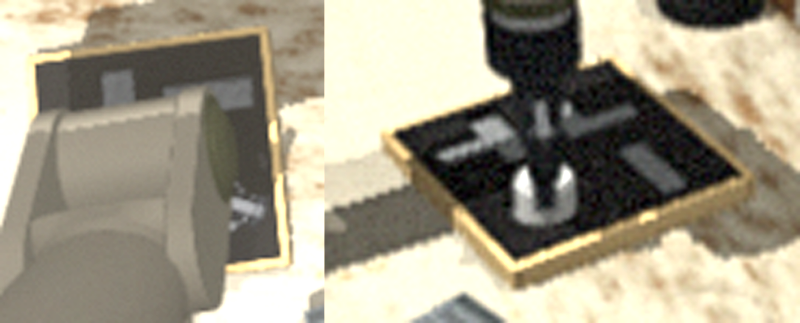

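The side view shows the collar (about (545,195) in the mosaic) entering the round pocket. There is no contact force, and its underside is already below the foam top. Lower and release.

jog_arm(
  hand=[0.03,0.03,0.03,0.065,0.065],
  travel=[
    [0,0.001,-0.002],
    [0,0,-0.002],
    [0,0,0],
    [0,0,0],
    [0,0,0],
  ],
  yaw=[0,0,0,0,0],
)

```text
time_s: 5.82
position: [0.4315, 0.2049, 0.0505]
tool_rot: [[-0.965, 0.262, 0.0], [0.262, 0.965, 0.0], [-0.0, 0.0, -1.0]]
ft_force: [-0.3, 1.0, -0.9]
grip_width: 0.0649
gripper_force: 0.0
```

jog_arm(
  hand=[0.065,0.065,0.05,0.05,0.05],
  travel=[
    [0,0,0.01],
    [0,0,0.03],
    [0,0,0.03],
    [0.02,-0.045,0],
    [0.02,-0.045,0],
  ],
  yaw=[0,0,0,0.07,0.07],
)

```text
time_s: 6.45
position: [0.472, 0.114, 0.1216]
tool_rot: [[-0.993, 0.121, 0.002], [0.121, 0.993, 0.0], [-0.002, 0.0, -1.0]]
ft_force: [-0.2, -0.0, -0.4]
grip_width: 0.05
gripper_force: 0.0
```

```bash
python3 - <<'E'
from h import *
R=dict(bar=((.4616,-.3175,-15.5),(0,0),(.540,.223,9)),square=((.4349,-.1637,-10.8),(-23,5),(.522,.3315,9)),tee=((.6298,-.1555,4.3),(-5,0),(.4135,.314,9)))
for n,(a,l,b) in R.items():
    for p in(a,b):print(n,np.round(place(np.array([l])/1000.,p[0],p[1],np.radians(p[2]),0)[0,:2],4))
E
```

```text
bar [ 0.4616 -0.3175]
bar [0.54  0.223]
square [ 0.4132 -0.1545]
square [0.4985 0.3328]
tee [ 0.6248 -0.1559]
tee [0.4086 0.3132]
```

jog_arm(
  hand=[0.05,0.05,0.05,0.05,0.05],
  travel=[
    [0.022,-0.038,0],
    [0.022,-0.038,0],
    [0.022,-0.038,0],
    [0.022,-0.038,0],
    [0.022,-0.038,0],
  ],
  yaw=[0.04,0.04,0.04,0.04,0.037],
)

```text
time_s: 7.08
position: [0.582, -0.0765, 0.1211]
tool_rot: [[-0.997, -0.073, 0.001], [-0.073, 0.997, -0.0], [-0.001, -0.0, -1.0]]
ft_force: [-0.3, 1.5, 0.1]
grip_width: 0.0501
gripper_force: 0.0
```

jog_arm(
  hand=[0.05,0.05,0.05,0.05,0.05],
  travel=[
    [0.022,-0.04,0],
    [0.021,-0.04,0],
    [0,0,-0.02],
    [0,0,0],
    [0,0,0],
  ],
  yaw=[0,0,0,0,0],
)

```text
time_s: 7.7
position: [0.6246, -0.1548, 0.1014]
tool_rot: [[-0.997, -0.073, 0.001], [-0.073, 0.997, -0.0], [-0.001, -0.0, -1.0]]
ft_force: [0.3, 0.1, -0.1]
grip_width: 0.05
gripper_force: 0.0
```

jog_arm(
  hand=[0.05,0.05,0.05,0.05,0.05],
  travel=[
    [0,-0.001,-0.03],
    [0,0,-0.027],
    [0,0,-0.01],
    [0,0,0],
    [0,0,0],
  ],
  yaw=[0,0,0,0,0],
)

```text
time_s: 8.32
position: [0.6251, -0.1563, 0.0347]
tool_rot: [[-0.997, -0.072, 0.002], [-0.072, 0.997, -0.001], [-0.002, -0.001, -1.0]]
ft_force: [-0.0, -1.0, 0.8]
grip_width: 0.0501
gripper_force: 0.0
```

jog_arm(
  hand=[0.01,0.01,0.01,0.01,0.01],
  travel=[
    [0,0,0],
    [0,0,0],
    [0,0,0],
    [0,0,0],
    [0,0,0],
  ],
  yaw=[0,0,0,0,0],
)

```text
time_s: 8.95
position: [0.6249, -0.1563, 0.0344]
tool_rot: [[-0.997, -0.072, 0.002], [-0.072, 0.997, -0.001], [-0.002, -0.001, -1.0]]
ft_force: [-0.6, -0.3, 5.4]
grip_width: 0.0225
gripper_force: 60.2
```

jog_arm(
  hand=[0.01,0.01,0.01,0.01,0.01],
  travel=[
    [0,0,0.02],
    [0,0,0.03],
    [0,0,0.04],
    [-0.01,0.02,0],
    [-0.018,0.04,0],
  ],
  yaw=[0,0,0,0,0],
)

```text
time_s: 9.57
position: [0.5963, -0.0966, 0.1234]
tool_rot: [[-0.998, -0.07, 0.001], [-0.07, 0.998, -0.0], [-0.001, -0.0, -1.0]]
ft_force: [-0.1, 0.9, -0.8]
grip_width: 0.0222
gripper_force: 59.3
```

jog_arm(
  hand=[0.01,0.01,0.01,0.01,0.01],
  travel=[
    [-0.018,0.04,0],
    [-0.018,0.04,0],
    [-0.018,0.04,0],
    [-0.018,0.04,0],
    [-0.018,0.04,0],
  ],
  yaw=[0.016,0.016,0.016,0.017,0.017],
)

```text
time_s: 10.2
position: [0.5056, 0.105, 0.1233]
tool_rot: [[-0.988, -0.154, -0.0], [-0.154, 0.988, 0.0], [0.0, 0.0, -1.0]]
ft_force: [0.0, 0.0, -1.1]
grip_width: 0.0224
gripper_force: 59.2
```

jog_arm(
  hand=[0.01,0.01,0.01,0.01,0.01],
  travel=[
    [-0.02,0.04,0],
    [-0.02,0.04,0],
    [-0.02,0.04,0],
    [-0.02,0.04,0],
    [-0.018,0.05,0],
  ],
  yaw=[0,0,0,0,0],
)

```text
time_s: 10.82
position: [0.4076, 0.3148, 0.1234]
tool_rot: [[-0.988, -0.153, -0.0], [-0.153, 0.988, -0.0], [0.0, -0.0, -1.0]]
ft_force: [0.5, 0.7, -1.9]
grip_width: 0.0223
gripper_force: 59.2
```

jog_arm(
  hand=[0.01,0.01,0.01,0.01,0.01],
  travel=[
    [0,0,-0.02],
    [0,0,0],
    [0,0,0],
    [0,0,0],
    [0,0,0],
  ],
  yaw=[0,0,0,0,0],
)

```text
time_s: 11.45
position: [0.4088, 0.3135, 0.1037]
tool_rot: [[-0.988, -0.153, 0.001], [-0.153, 0.988, 0.0], [-0.001, 0.0, -1.0]]
ft_force: [0.3, -0.2, -1.8]
grip_width: 0.0224
gripper_force: 59.3
```

jog_arm(
  hand=[0.01,0.01,0.01,0.01,0.01],
  travel=[
    [0,0,-0.02],
    [0,0,-0.015],
    [0,0,-0.01],
    [0,0,-0.005],
    [0,0,0],
  ],
  yaw=[0,0,0,0,0],
)

```text
time_s: 12.08
position: [0.4085, 0.3138, 0.0534]
tool_rot: [[-0.988, -0.154, -0.0], [-0.154, 0.988, -0.0], [0.0, -0.0, -1.0]]
ft_force: [-0.0, 0.6, -0.7]
grip_width: 0.0227
gripper_force: 59.4
```

jog_arm(
  hand=[0.01,0.01,0.01,0.05,0.05],
  travel=[
    [0,0,-0.003],
    [0,0,-0.002],
    [0,0,0],
    [0,0,0],
    [0,0,0],
  ],
  yaw=[0,0,0,0,0],
)

```text
time_s: 12.7
position: [0.4086, 0.3139, 0.0485]
tool_rot: [[-0.988, -0.154, 0.0], [-0.154, 0.988, 0.0], [-0.0, 0.0, -1.0]]
ft_force: [0.1, 0.1, 0.4]
grip_width: 0.0499
gripper_force: 0.0
```

jog_arm(
  hand=[0.05,0.05,0.05,0.05,0.05],
  travel=[
    [0,0,0.01],
    [0,0,0.03],
    [0,0,0.03],
    [0,-0.034,0],
    [0,-0.04,0],
  ],
  yaw=[0,0,0,-0.16,-0.16],
)

```text
time_s: 13.32
position: [0.4085, 0.2393, 0.1193]
tool_rot: [[-0.986, 0.169, 0.002], [0.169, 0.986, 0.0], [-0.002, 0.001, -1.0]]
ft_force: [0.8, -0.1, -0.0]
grip_width: 0.05
gripper_force: 0.0
```

jog_arm(
  hand=[0.05,0.05,0.05,0.05,0.05],
  travel=[
    [0,-0.04,0],
    [0,-0.04,0],
    [0,-0.04,0],
    [0,-0.04,0],
    [0,-0.04,0],
  ],
  yaw=[-0.16,-0.16,-0.16,-0.16,-0.16],
)

```text
time_s: 13.95
position: [0.4085, 0.0385, 0.1191]
tool_rot: [[-0.564, 0.825, 0.001], [0.825, 0.564, -0.0], [-0.001, 0.001, -1.0]]
ft_force: [-0.9, -0.4, 0.0]
grip_width: 0.0502
gripper_force: 0.0
```

jog_arm(
  hand=[0.05,0.05,0.05,0.05,0.05],
  travel=[
    [0,-0.04,0],
    [0,-0.04,0],
    [0.002,-0.04,0],
    [0.003,-0.04,0],
    [0,-0.035,0],
  ],
  yaw=[-0.16,-0.16,-0.16,-0.16,-0.153],
)

```text
time_s: 14.58
position: [0.4136, -0.1568, 0.1191]
tool_rot: [[0.192, 0.981, 0.001], [0.981, -0.192, -0.001], [-0.001, 0.001, -1.0]]
ft_force: [0.7, 0.1, 0.9]
grip_width: 0.0499
gripper_force: 0.0
```

```bash
python3 - <<'E'
from rig import env
import cv2
a=env.get_image("top")[165:285,160:440]
cv2.imwrite("pics/p2.png",cv2.resize(a,(800,343),interpolation=2)[:,:,::-1])
s=env.observe();print(s['position'],s['q'])
E
```

```text
[ 0.41426151 -0.16018167  0.11916825] [-3.64479371e+01  2.02453815e+01  1.02016248e+02 -6.78176624e-02
  5.75308368e+01 -2.48810471e+01]
```

View pics/p2.png

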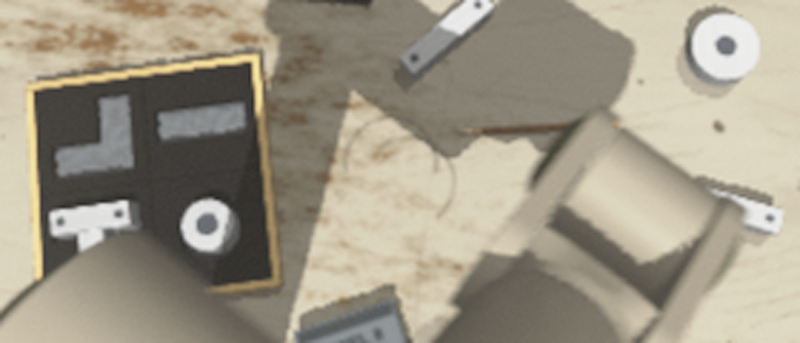

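The tee (90,215) and collar (207,225) sit in their pockets. Settle above the square.

jog_arm(
  hand=[0.05,0.05,0.05,0.05,0.05],
  travel=[
    [0,0,-0.02],
    [0,0,0],
    [0,0,0],
    [0,0,0],
    [0,0,0],
  ],
  yaw=[0,0,0,0,0],
)

```text
time_s: 15.25
position: [0.4136, -0.1551, 0.0988]
tool_rot: [[0.187, 0.982, 0.001], [0.982, -0.187, -0.0], [-0.0, 0.001, -1.0]]
ft_force: [0.1, 0.6, 0.7]
grip_width: 0.0501
gripper_force: 0.0
```

Good: (0.4136,-0.1551), tool y at -10.8°.

jog_arm(
  hand=[0.05,0.05,0.05,0.05,0.05],
  travel=[
    [0,0.001,-0.03],
    [0,0,-0.025],
    [0,0,-0.01],
    [0,0,0],
    [0,0,0],
  ],
  yaw=[0,0,0,0,0],
)

```text
time_s: 15.88
position: [0.4138, -0.1544, 0.0341]
tool_rot: [[0.187, 0.982, 0.001], [0.982, -0.187, -0.001], [-0.001, 0.001, -1.0]]
ft_force: [-0.5, -0.2, 0.1]
grip_width: 0.0501
gripper_force: 0.0
```

jog_arm(
  hand=[0.01,0.01,0.01,0.01,0.01],
  travel=[
    [0,0,0],
    [0,0,0],
    [0,0,0],
    [0,0,0],
    [0,0,0],
  ],
  yaw=[0,0,0,0,0],
)

```text
time_s: 16.5
position: [0.4137, -0.1543, 0.0341]
tool_rot: [[0.187, 0.982, 0.001], [0.982, -0.187, -0.001], [-0.001, 0.001, -1.0]]
ft_force: [-1.0, 0.0, 7.1]
grip_width: 0.0223
gripper_force: 59.7
```

jog_arm(
  hand=[0.01,0.01,0.01,0.01,0.01],
  travel=[
    [0,0,0.02],
    [0,0,0.03],
    [0,0,0.04],
    [0.004,0.027,0],
    [0.008,0.04,0],
  ],
  yaw=[0,0,0,0,0],
)

```text
time_s: 17.12
position: [0.4255, -0.087, 0.1239]
tool_rot: [[0.189, 0.982, 0.001], [0.982, -0.189, -0.001], [-0.0, 0.001, -1.0]]
ft_force: [0.5, 0.7, -1.3]
grip_width: 0.0223
gripper_force: 59.1
```

jog_arm(
  hand=[0.01,0.01,0.01,0.01,0.01],
  travel=[
    [0.008,0.04,0],
    [0.008,0.04,0],
    [0.008,0.04,0],
    [0.008,0.04,0],
    [0.008,0.04,0],
  ],
  yaw=[0.05,0.05,0.05,0.05,0.05],
)

```text
time_s: 17.75
position: [0.4654, 0.1142, 0.1235]
tool_rot: [[-0.064, 0.998, 0.0], [0.998, 0.064, -0.0], [-0.0, 0.0, -1.0]]
ft_force: [0.8, -0.3, -1.2]
grip_width: 0.0225
gripper_force: 59.2
```

jog_arm(
  hand=[0.01,0.01,0.01,0.01,0.01],
  travel=[
    [0.007,0.045,0],
    [0.007,0.045,0],
    [0.007,0.045,0],
    [0.006,0.045,0],
    [0.006,0.04,0],
  ],
  yaw=[0.05,0.046,0,0,0],
)

```text
time_s: 18.38
position: [0.4982, 0.3344, 0.1233]
tool_rot: [[-0.158, 0.987, -0.0], [0.987, 0.158, -0.0], [-0.0, -0.0, -1.0]]
ft_force: [0.9, -0.4, -1.0]
grip_width: 0.0225
gripper_force: 59.1
```

jog_arm(
  hand=[0.01,0.01,0.01,0.01,0.01],
  travel=[
    [0,0,-0.02],
    [0,0,0],
    [0,0,0],
    [0,0,0],
    [0,0,0],
  ],
  yaw=[0,0,0,0,0],
)

```text
time_s: 19.0
position: [0.4986, 0.3326, 0.1039]
tool_rot: [[-0.157, 0.988, 0.001], [0.988, 0.157, 0.0], [0.0, 0.001, -1.0]]
ft_force: [-0.6, -0.5, -0.5]
grip_width: 0.0225
gripper_force: 59.1
```

jog_arm(
  hand=[0.01,0.01,0.01,0.01,0.01],
  travel=[
    [0,0,-0.02],
    [0,0,-0.015],
    [0,0,-0.01],
    [0,0,-0.005],
    [0,0,0],
  ],
  yaw=[0,0,0,0,0],
)

```text
time_s: 19.62
position: [0.4985, 0.3328, 0.0532]
tool_rot: [[-0.157, 0.988, -0.0], [0.988, 0.157, -0.0], [-0.0, -0.0, -1.0]]
ft_force: [-0.2, -0.9, -1.6]
grip_width: 0.0227
gripper_force: 59.2
```

jog_arm(
  hand=[0.01,0.01,0.01,0.04,0.04],
  travel=[
    [0,0,-0.003],
    [0,0,-0.002],
    [0,0,0],
    [0,0,0],
    [0,0,0],
  ],
  yaw=[0,0,0,0,0],
)

```text
time_s: 20.25
position: [0.4986, 0.3329, 0.0486]
tool_rot: [[-0.157, 0.988, 0.001], [0.988, 0.157, 0.0], [0.0, 0.001, -1.0]]
ft_force: [0.1, -0.2, 1.0]
grip_width: 0.04
gripper_force: 0.0
```

jog_arm(
  hand=[0.04,0.04,0.05,0.05,0.05],
  travel=[
    [0,0,0.01],
    [0,0,0.03],
    [0,0,0.03],
    [-0.001,-0.025,0],
    [-0.001,-0.04,0],
  ],
  yaw=[0,0,0,0,0],
)

```text
time_s: 20.88
position: [0.4965, 0.2678, 0.1194]
tool_rot: [[-0.159, 0.987, 0.002], [0.987, 0.159, 0.001], [0.0, 0.002, -1.0]]
ft_force: [0.6, 0.3, -0.4]
grip_width: 0.0497
gripper_force: 0.0
```

jog_arm(
  hand=[0.05,0.05,0.05,0.05,0.05],
  travel=[
    [-0.003,-0.045,0],
    [-0.003,-0.045,0],
    [-0.003,-0.045,0],
    [-0.003,-0.045,0],
    [-0.003,-0.045,0],
  ],
  yaw=[-0.03,-0.03,-0.03,-0.03,-0.03],
)

```text
time_s: 21.5
position: [0.4815, 0.0414, 0.1192]
tool_rot: [[-0.007, 1.0, 0.001], [1.0, 0.007, -0.0], [-0.0, 0.001, -1.0]]
ft_force: [0.4, -0.5, 1.1]
grip_width: 0.0503
gripper_force: 0.0
```

jog_arm(
  hand=[0.05,0.05,0.05,0.05,0.05],
  travel=[
    [-0.003,-0.045,0],
    [-0.003,-0.045,0],
    [-0.003,-0.045,0],
    [-0.003,-0.045,0],
    [-0.003,-0.045,0],
  ],
  yaw=[-0.05,-0.05,-0.05,-0.05,-0.05],
)

```text
time_s: 22.12
position: [0.4663, -0.1838, 0.1192]
tool_rot: [[0.241, 0.97, 0.001], [0.97, -0.241, -0.001], [-0.0, 0.001, -1.0]]
ft_force: [0.5, -0.4, -0.1]
grip_width: 0.05
gripper_force: 0.0
```

jog_arm(
  hand=[0.05,0.05,0.05,0.05,0.05],
  travel=[
    [-0.002,-0.045,0],
    [-0.002,-0.045,0],
    [-0.001,-0.045,0],
    [0,0,-0.02],
    [0,0,0],
  ],
  yaw=[-0.028,0,0,0,0],
)

```text
time_s: 22.75
position: [0.4609, -0.3171, 0.0979]
tool_rot: [[0.267, 0.964, -0.001], [0.964, -0.267, 0.002], [0.001, -0.002, -1.0]]
ft_force: [-0.3, 1.0, 0.6]
grip_width: 0.0502
gripper_force: 0.0
```

jog_arm(
  hand=[0.05,0.05,0.05,0.05,0.05],
  travel=[
    [0,0,0],
    [0,0,0],
    [0,0,0],
    [0,0,0],
    [0,0,0],
  ],
  yaw=[0,0,0,0,0],
)

```text
time_s: 23.38
position: [0.4615, -0.3171, 0.0984]
tool_rot: [[0.267, 0.964, 0.0], [0.964, -0.267, -0.0], [-0.0, 0.0, -1.0]]
ft_force: [0.8, 0.0, 0.5]
grip_width: 0.0498
gripper_force: 0.0
```

jog_arm(
  hand=[0.05,0.05,0.05,0.05,0.05],
  travel=[
    [0,0,-0.03],
    [0,0,-0.025],
    [0,0,-0.01],
    [0,0,0],
    [0,0,0],
  ],
  yaw=[0,0,0,0,0],
)

```text
time_s: 24.0
position: [0.4618, -0.3175, 0.0342]
tool_rot: [[0.267, 0.964, 0.001], [0.964, -0.267, -0.001], [-0.001, 0.001, -1.0]]
ft_force: [0.0, -0.6, -0.1]
grip_width: 0.0502
gripper_force: 0.0
```

jog_arm(
  hand=[0.01,0.01,0.01,0.01,0.01],
  travel=[
    [0,0,0],
    [0,0,0],
    [0,0,0],
    [0,0,0],
    [0,0,0],
  ],
  yaw=[0,0,0,0,0],
)

```text
time_s: 24.62
position: [0.4617, -0.3175, 0.0342]
tool_rot: [[0.267, 0.964, 0.001], [0.964, -0.267, -0.001], [-0.001, 0.001, -1.0]]
ft_force: [-0.4, 0.9, 5.6]
grip_width: 0.0227
gripper_force: 59.6
```

jog_arm(
  hand=[0.01,0.01,0.01,0.01,0.01],
  travel=[
    [0,0,0.02],
    [0,0,0.03],
    [0,0,0.04],
    [0.003,0.022,0],
    [0.006,0.043,0],
  ],
  yaw=[0,0,0,0,0],
)

```text
time_s: 25.25
position: [0.4701, -0.2515, 0.1228]
tool_rot: [[0.269, 0.963, -0.0], [0.963, -0.269, 0.0], [0.0, -0.0, -1.0]]
ft_force: [-0.1, 1.0, -1.4]
grip_width: 0.0225
gripper_force: 59.0
```

jog_arm(
  hand=[0.01,0.01,0.01,0.01,0.01],
  travel=[
    [0.007,0.044,0],
    [0.007,0.044,0],
    [0.007,0.044,0],
    [0.007,0.044,0],
    [0.007,0.044,0],
  ],
  yaw=[0.06,0.06,0.06,0.06,0.06],
)

```text
time_s: 25.88
position: [0.5047, -0.0299, 0.1225]
tool_rot: [[-0.032, 0.999, -0.002], [0.999, 0.032, 0.001], [0.001, -0.002, -1.0]]
ft_force: [1.2, -0.4, -1.3]
grip_width: 0.0222
gripper_force: 59.0
```

jog_arm(
  hand=[0.01,0.01,0.01,0.01,0.01],
  travel=[
    [0.007,0.044,0],
    [0.007,0.044,0],
    [0.007,0.044,0],
    [0.007,0.044,0],
    [0.006,0.044,0],
  ],
  yaw=[0.06,0.06,0.008,0,0],
)

```text
time_s: 26.5
position: [0.5385, 0.1898, 0.1223]
tool_rot: [[-0.158, 0.987, -0.002], [0.987, 0.158, -0.0], [0.0, -0.002, -1.0]]
ft_force: [1.2, -1.0, -1.0]
grip_width: 0.0225
gripper_force: 59.0
```

jog_arm(
  hand=[0.01,0.01,0.01,0.01,0.01],
  travel=[
    [0,0.0355,0],
    [0,0,-0.02],
    [0,0,0],
    [0,0,0],
    [0,0,0],
  ],
  yaw=[0,0,0,0,0],
)

```text
time_s: 27.12
position: [0.5396, 0.223, 0.1038]
tool_rot: [[-0.157, 0.988, 0.001], [0.988, 0.157, 0.0], [0.0, 0.001, -1.0]]
ft_force: [-0.0, -0.3, -1.4]
grip_width: 0.0223
gripper_force: 59.0
```

jog_arm(
  hand=[0.01,0.01,0.01,0.01,0.01],
  travel=[
    [0,0,-0.02],
    [0,0,-0.015],
    [0,0,-0.01],
    [0,0,-0.005],
    [0,0,0],
  ],
  yaw=[0,0,0,0,0],
)

```text
time_s: 27.75
position: [0.5395, 0.2233, 0.0533]
tool_rot: [[-0.157, 0.988, -0.0], [0.988, 0.157, -0.0], [-0.0, -0.0, -1.0]]
ft_force: [0.5, -0.2, -1.3]
grip_width: 0.0224
gripper_force: 59.0
```

jog_arm(
  hand=[0.01,0.01,0.01,0.04,0.04],
  travel=[
    [0,0,-0.003],
    [0,0,-0.002],
    [0,0,0],
    [0,0,0],
    [0,0,0],
  ],
  yaw=[0,0,0,0,0],
)

```text
time_s: 28.38
position: [0.5396, 0.2233, 0.0485]
tool_rot: [[-0.157, 0.988, 0.0], [0.988, 0.157, 0.0], [0.0, 0.0, -1.0]]
ft_force: [-0.1, 1.2, -0.2]
grip_width: 0.0397
gripper_force: 0.0
```

jog_arm(
  hand=[0.04,0.04,0.05,0.05,0.05],
  travel=[
    [0,0,0.01],
    [0,0,0.03],
    [0,0,0.04],
    [-0.01,-0.045,0],
    [-0.01,-0.045,0],
  ],
  yaw=[0,0,0,0,0],
)

```text
time_s: 29.0
position: [0.5193, 0.1325, 0.1295]
tool_rot: [[-0.159, 0.987, 0.002], [0.987, 0.159, -0.0], [-0.0, 0.002, -1.0]]
ft_force: [-0.1, -0.5, 0.4]
grip_width: 0.0497
gripper_force: 0.0
```

jog_arm(
  hand=[0.05,0.05,0.05,0.05,0.05],
  travel=[
    [-0.01,-0.045,0.01],
    [-0.01,-0.045,0.01],
    [-0.01,-0.045,0.01],
    [-0.01,-0.045,0],
    [-0.01,-0.045,0],
  ],
  yaw=[0,0,0,0,0],
)

```text
time_s: 29.62
position: [0.4691, -0.0932, 0.1593]
tool_rot: [[-0.157, 0.988, 0.001], [0.988, 0.157, -0.001], [-0.001, 0.001, -1.0]]
ft_force: [1.5, -0.1, 0.4]
grip_width: 0.0504
gripper_force: 0.0
```

jog_arm(
  hand=[0.05,0.05,0.05,0.05,0.05],
  travel=[
    [-0.01,-0.045,0],
    [-0.01,-0.03,0],
    [0,0,0],
    [0,0,0],
    [0,0,0],
  ],
  yaw=[0,0,0,0,0],
)

```text
time_s: 30.25
position: [0.4497, -0.1658, 0.1585]
tool_rot: [[-0.159, 0.987, 0.0], [0.987, 0.159, 0.0], [-0.0, 0.0, -1.0]]
ft_force: [0.2, 0.4, 0.5]
grip_width: 0.05
gripper_force: 0.0
```

```bash
python3 - <<'E'
from rig import env
from pk import *
a=env.get_image("top")[:,:,::-1].copy();b=env.get_image("side")[:,:,::-1]
cv2.imwrite("pics/f.png",a);s=4;c=env.calibration("top")
o=cv2.resize(a,None,fx=s,fy=s,interpolation=2)
for n,p in dict(square=(.522,.3315),bar=(.54,.223),tee=(.4135,.314),collar=(.431,.205)).items():
    cv2.polylines(o,[np.round((proj(c,place(S[n],*p,np.radians(9),.046))+.5)*s-.5).astype(int)],True,(0,0,255),1)
o=o[178*s:278*s,165*s:265*s]
q=cv2.resize(b[135:200,225:325],(615,400),interpolation=2)
cv2.imwrite("pics/pf.png",cv2.resize(np.hstack([o,q]),(800,315)))
E
```

```text
(no output)
```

View pics/pf.png

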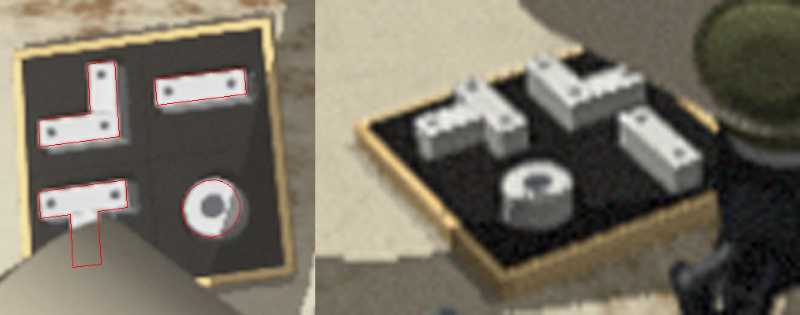

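In the top view all four pieces match their seated outlines (z = 0.046 m). In the side view they lie flat in their pockets. Handing in.

```bash
python3 -c "
from rig import env
print(env.close_job())"
```

```text
the job is handed in; nothing more can be done
None
```

The bar, square, tee and collar were each placed flat in their own pocket of the foam tray, the long bar and big collar were not touched, and the job was handed in after about 30 s of robot time.

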